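Stack a machine foot in the gluing jig and hold it pressed

ROBOT

A 6-joint arm with a two-finger parallel gripper is mounted at the origin on the work surface. World frame = base frame: x ahead of the robot, y to its left, z up, the work surface at z = 0. Lengths are in m, angles in rad, forces in N, time in s.
With the tool pointing down it reaches from about 0.35 to 0.975 m from the base axis. Payload 4.9 kg.
Tool frame: the origin (TCP) lies midway between the tips of the shut fingers; the grasp point (between the pads) lies 19 mm behind it; z points along the fingers, y is the line along which they close (so a half turn about z gives the same grasp; the last joint's range is limited). The gripper opens to 85 mm and grips with 20 to 120 N. Pads are 22 mm wide; open, the fingers measure 114 mm over their backs; the gripper's body (76 mm by 85 mm) begins 54 mm behind the grasp point. The pads swing forward as they close: fully open they stand 13 mm farther back than shut.
Start: joints at [1.118, 0.053, 1.613, -0, 1.476, -0.119], TCP at [0.205, 0.59, 0.231] pointing down, gripper open.
Joint ranges: [-3.01, 3.01], [-1.01, 2.22], [0.06, 2.58], [-1.02, 4.17], [0.09, 2.62], [-3.14, 3.14]. Speed limits (rad/s): [2.57, 2.57, 3.14, 3.14, 3.14, 3.14].

INTERFACE

Orientations are given as a rotation vector (axis times angle).
In Python, from station import ctrl gives the robot as it stands.
- The arm moves only by the shell command python3 -m handwheel 'ROWS' [FORCE]. ROWS is JSON, a list of rows, each an object with "gripper": the gripper command: -1 is fully open, 1 is shut, values between are in proportion; "offset": the shift along the tool's x, y, z in mm, a list of three; "rotation": the turn, a rotation vector about the tool's x, y, z in rad, a list of three. A call has exactly 8 rows; each row is the pose to reach, as a shift and turn from the pose commanded when the call began, along the tool's axes at that moment; what a row does not reach only later rows make up. A row lasts 1/8 s, in which the tool goes at most 62.5 mm and 10.7 degrees, less where a joint would pass 70% of its speed; a pose out of reach is approached as far as the arm can. A call with a gripper value outside its range is refused whole. The fingers move at their own pace and stop on an object; FORCE is the grip in N (left out, the last holds). Time passes only in rows, so rows that repeat a pose let the fingers close, or fill a call up. It gives the time, the measured TCP pose, the force, the opening and the grip force at its end, in the units of the state.
- ctrl.get_obs(): the state, without advancing time (a new reading comes with each control period).
- ctrl.get_image(name): name is "side" or "top"; returns a dict with "image" (384x512x3 uint8, red, green, blue), "fovy" (degrees; the focal length in pixels is half the picture's height over the tangent of half this angle, whatever the lens; pixels are square), "cx", "cy" (the principal point, pixels), "xyz" and "attitude" of the camera in the world. Camera axes: x right, y up, looking along -z (the intrinsics and any distortion apply to the point x, -y, -z); pixel columns grow to the right and rows downward; lengths in m; the calibration is good to about 2 mm. A picture is of the moment at which its call begins. There is no depth.
- ctrl.finish_job(): hands the job in; it is judged then, once.
The state is a dict: "t": time; "q": joint angles; "dq": joint speeds; "effort": joint torques, N m; "tool_pos": TCP position; "tool_rot": TCP orientation; "contact_force": force on the tool from outside, world axes, zero at the start; "wrist_torque": the same for the moment, N m; "opening": finger opening in m; "grip_force": force on a finger pad.
Only numpy, scipy, OpenCV 4.12 (cv2) and the standard library are available. Lean on these libraries where they do the work, as an engineer would, in place of code of your own. Each camera call takes 0.05 s, during which the arm holds its last target. There are 200 camera calls.

TASK

Build up the machine foot in the sprung gluing jig: the wooden body first with its spigot up, then the rubber spacer ring, then the metal top disc, each sitting level between the four guide posts and let go before the next. Then press down on the disc against the spring until its top is level with the tops of the posts, without driving the spring plate down to its stop, and keep it there for at least two seconds; the program finishes while still holding it down like that. Leave the glue bottle, screwdriver and tape measure where they are.

Things in the scene. Friction and masses are not known exactly. Their poses are not given: they have to be found in the camera images.
- jig: Fixed jig: wooden plank 120 x 120 x 18 mm with four steel posts, 12 mm in diameter, centred at +-25.8 mm in its x and y. Between them is a round pocket 61 mm wide; midway along each of the pocket's four sides is a 39 mm gap between posts where fingers gripping a part can pass and open (grip along the jig's x or y). Origin at the centre of the plank's underside, on the table; x, y along its sides.
- jig_level (a point): Fixed point on the pocket's vertical axis at the height of the post tops, 100 mm above the table; the top 5 mm of each post tapers to 6 mm in diameter as a lead-in. Axes as the jig's.
- lift_top (a point): Centre of the top face of the jig's sprung lift plate, a steel disc 50 mm in diameter and 8 mm thick between the posts: 46 mm above the table when the plate is up; it moves down with the plate. Axes as the jig's.
- lift (a joint): Downward travel of the lift plate (m): 0 up, 0.018 at the lower stop. Spring force 6 N at 0, plus 0.8 N per mm (14 N at 10 mm); it carries the parts' weight without leaving 0 and springs back up when let go. With all parts stacked the disc's top is 110 mm above the table at 0 and level with the post tops at 0.010.
- foot_body: Wooden foot body, a cylinder 58 mm in diameter and 32 mm high with a central spigot on top, 20 mm in diameter and 9 mm high (41 mm in all). Stands on the table, spigot up. About 70 g. Origin at the centre of its underside, z up.
- spacer: Black rubber spacer ring (rigid), outside diameter 58 mm, hole 28 mm, 14 mm thick; its hole goes over the body's spigot with play and it rests on the body's 32 mm shoulder. Lies flat on the table. About 45 g. Origin at the centre of its underside, z up.
- top_disc: Aluminium top disc, solid, 58 mm in diameter and 18 mm thick, flat on both sides, edges bevelled 1.5 mm, with a dark centre mark 7 mm wide on top. Lies flat on the table, rests on the spacer when stacked (its underside is then 46 mm above the lift plate). About 130 g. Origin at the centre of its underside, z up.
- disc_top (a point): Centre of the top face of the disc, 18 mm above the disc's origin.
- glue: Bystander: white glue bottle, 60 mm in diameter, 160 mm tall, standing. Origin at the centre of its underside.
- screwdriver: Bystander: screwdriver 200 mm long lying along its own x, black handle. Origin at the middle of its underside.
- tape_measure: Bystander: yellow tape measure case 70 x 42 x 65 mm, standing. Origin at the centre of its underside.
There are look-alikes about, which are no part of the job. Several things have the shape of the foot_body; the one meant has the colours described above.

How it is judged:
On the way, in this order (a step that is already met when the one before it is completed fails the run):
1. the body sits level on the lift plate between the posts, let go (horizontal distance between foot_body and lift_top below 0.004 m and z of foot_body in the frame of lift_top between -0.003 and 0.003 m and angle between foot_body's own z axis and vertical below 0.07 rad and contact force between the fingers and foot_body below 0.2 N), for 0.1 s.
2. the spacer sits level on the body, let go (horizontal distance between each of foot_body, spacer and lift_top below 0.004 m and z of foot_body in the frame of lift_top between -0.003 and 0.003 m and angle between each of foot_body, spacer's own z axis and vertical below 0.07 rad and z of spacer in the frame of lift_top between 0.029 and 0.035 m and contact force between the fingers and spacer below 0.2 N), for 0.1 s.
3. the disc sits level on the spacer, let go, the plate still up (horizontal distance between each of foot_body, spacer, top_disc and lift_top below 0.004 m and z of foot_body in the frame of lift_top between -0.003 and 0.003 m and angle between each of foot_body, spacer, top_disc's own z axis and vertical below 0.07 rad and z of spacer in the frame of lift_top between 0.029 and 0.035 m and z of top_disc in the frame of lift_top between 0.043 and 0.049 m and contact force between the fingers and top_disc below 0.2 N and value of joint lift below 0.004 m), for 0.1 s.
4. the fingers hold the disc's top level with the post tops for 2 s (all of step 2 and horizontal distance between top_disc and lift_top below 0.004 m and z of top_disc in the frame of lift_top between 0.043 and 0.049 m and angle between top_disc's own z axis and vertical below 0.07 rad and z of disc_top in the frame of jig_level between -0.003 and 0.003 m and contact force between the fingers and top_disc above 3 N and contact force between the fingers and foot_body below 0.2 N and contact force between the fingers and jig below 0.5 N), for 2 s.
At the end, for the whole second after the job is handed in: Body, spacer and disc stacked in order on the lift plate, centred within 4 mm, level within 0.07 rad; disc top within 3 mm of the post tops (travel 6.5 to 13.5 mm), pushed by the fingers with over 3 N, which touch neither jig, body nor spacer; held 2 s and still held at the end (all of step 4 and value of joint lift between 0.0065 and 0.0135 m); the arm keeps its last pose, push and grip.
It fails at once if the spring plate is driven to its stop (travel over 16.5 mm) (value of joint lift above 0.0165 m).
It fails at once if a bystander is moved by more than 20 mm (distance of any of glue, screwdriver, tape_measure from where it was at the start of the episode above 0.02 m).
It also fails if it takes over 72 s, if anything falls off the work surface, if the arm or the gripper's body presses on something with over 40 N, if the wrist force passes 120 N, or if a joint passes its speed limit or range.

## Working session

There is one attempt and no reset: what is moved stays moved. The work goes in short steps, Python scripts to look and compute and a shell command to move; the robot and the scene stay as the last step left them, time stands still between calls to the robot, and variables do not carry over. Pictures are saved under pics/ and viewed, at most 13 in all, crops included, and the job is handed in when it is done.

```bash
mkdir -p pics; ls
cat > h.py <<'E'
import numpy as np,cv2
from scipy.spatial.transform import Rotation as R
from station import ctrl
def cam(name):
    d=ctrl.get_image(name); return d
def K(d):
    h=d["image"].shape[0]; f=h/2/np.tan(np.radians(d["fovy"])/2); return f
E
python3 - <<'E'
from h import *
for n in("side","top"):
    d=cam(n); cv2.imwrite(f"pics/{n}0.png",d["image"][:,:,::-1]); print(n,{k:v for k,v in d.items() if k!="image"})
o=ctrl.get_obs();print({k:np.round(v,3) for k,v in o.items()})
E
```

```text
pics
side {'fovy': 49.06393045595511, 'cx': 256.81017003009305, 'cy': 192.16895160836106, 'xyz': array([ 0.12575688, -0.66453941,  0.88230013]), 'attitude': array([ 0.82182243, -0.23254839, -0.50629833])}
top {'fovy': 42.715716189035405, 'cx': 258.90947746534624, 'cy': 199.2799303682158, 'xyz': array([0.53196376, 0.09824992, 1.5269337 ]), 'attitude': array([ 0.01607572, -0.0329178 , -1.58153851])}
{'t': np.float64(0.1), 'q': array([ 1.118,  0.053,  1.614, -0.   ,  1.476, -0.119]), 'dq': array([-0.001, -0.001, -0.002, -0.001,  0.   ,  0.   ]), 'effort': array([ 0.0000e+00, -3.9491e+01, -3.7136e+01, -0.0000e+00,  4.0000e-03,
       -0.0000e+00]), 'tool_pos': array([0.205, 0.59 , 0.23 ]), 'tool_rot': array([-5.220e-01, -3.097e+00,  3.000e-03]), 'contact_force': array([0.87 , 0.86 , 0.563]), 'wrist_torque': array([-0.033, -0.001, -0.038]), 'grip_force': np.float64(0.0), 'opening': np.float64(0.085)}
```

View pics/top0.png

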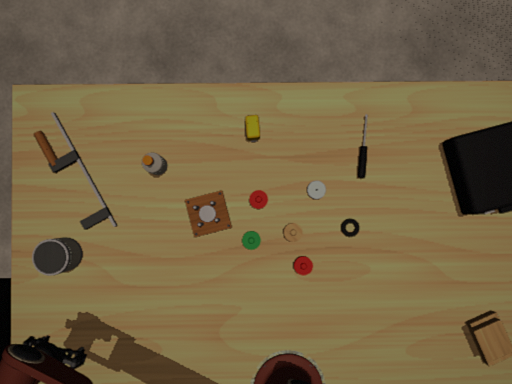

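View pics/side0.png

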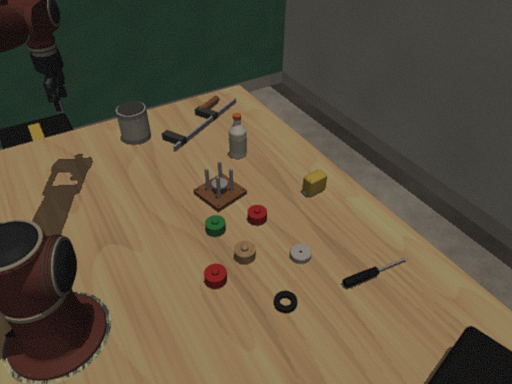

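The top view shows these foot-body shapes: wood (292,232), red (258,199), red (303,265) and green (251,240). By the description, I choose the wooden one. The spacer is at (350,228), the disc at (316,190) and the jig at (208,214). The side view shows the same layout: body (245,252), disc (301,254), spacer (286,301), jig (220,190). Next is one close crop to check the choice, plus the first measurements.

```bash
cat >> h.py <<'E'
def ray(d,u,v):
    f=K(d); c=np.array([(u-d["cx"])/f,-(v-d["cy"])/f,-1.]); return np.array(d["xyz"]),R.from_rotvec(d["attitude"]).apply(c)
def onplane(d,u,v,z):
    p,r=ray(d,u,v); return p+r*(z-p[2])/r[2]
def proj(d,P):
    c=R.from_rotvec(d["attitude"]).inv().apply(np.array(P)-d["xyz"]); f=K(d)
    return np.array([d["cx"]+f*c[0]/-c[2], d["cy"]-f*c[1]/-c[2]])
def tri(d1,p1,d2,p2):
    a,r=ray(d1,*p1); b,s=ray(d2,*p2); r/=np.linalg.norm(r); s/=np.linalg.norm(s)
    t=np.linalg.lstsq(np.c_[r,-s],b-a,rcond=None)[0]; x,y=a+r*t[0],b+s*t[1]; return (x+y)/2,np.linalg.norm(x-y)
E
python3 - <<'E'
from h import *
t=cv2.imread("pics/top0.png"); s=cv2.imread("pics/side0.png")
a=cv2.resize(t[170:290,175:375],None,fx=4,fy=4,interpolation=cv2.INTER_CUBIC)[:480]
cv2.imwrite("pics/crop1.png",np.clip(a.astype(float)*1.6,0,255).astype(np.uint8))
for n,im,pts in(("top",t,[(292,232),(316,190),(350,228),(357,228),(208,214),(335,210)]),("side",s,[(245,257),(301,256),(286,301),(276,301)])):
    print(n,[(p,cv2.cvtColor(im,cv2.COLOR_BGR2HSV)[p[1],p[0]].tolist()) for p in pts])
E
```

```text
top [((292, 232), [18, 135, 140]), ((316, 190), [24, 29, 88]), ((350, 228), [24, 104, 137]), ((357, 228), [0, 0, 14]), ((208, 214), [12, 29, 133]), ((335, 210), [19, 122, 138])]
side [((245, 257), [16, 117, 96]), ((301, 256), [16, 32, 136]), ((286, 301), [19, 101, 146]), ((276, 301), [35, 51, 30])]
```

View pics/crop1.png

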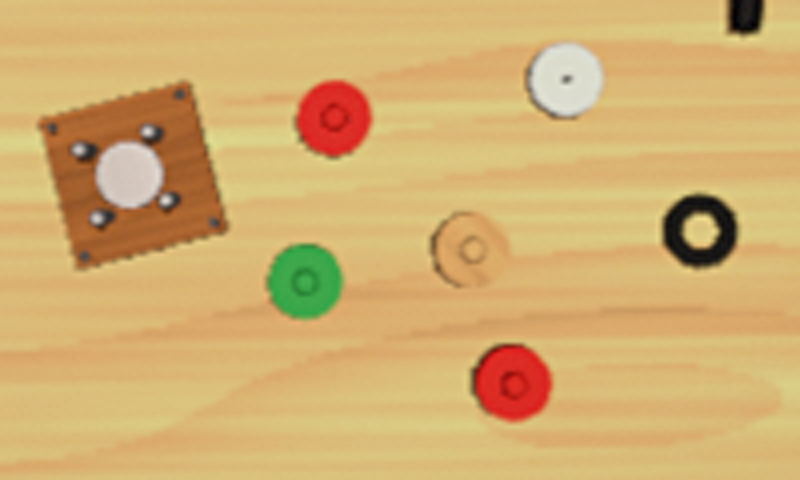

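The crop confirms the choice. The wooden foot's spigot is at crop (473,249), or px (293.3,232.3). The disc mark is at (316.8,189.5), the spacer at (350,227.8), and the jig plate at (207.5,213.5), with the plank turned about 14° in the image.

Run:
```python
from h import *
T=cam("top");S=cam("side")
def blob(d,lo,hi,near,hole=True):
    h=cv2.cvtColor(d["image"],cv2.COLOR_RGB2HSV); m=cv2.inRange(h,lo,hi)
    cs,_=cv2.findContours(m,cv2.RETR_EXTERNAL,cv2.CHAIN_APPROX_NONE)
    c=min((c for c in cs if cv2.contourArea(c)>25),key=lambda c:np.linalg.norm(c.mean((0,1))-near))
    (u,v),(w,h_),_=cv2.fitEllipse(c); return (u,v),(round(w,1),round(h_,1)),c
dk=((0,0,0),(179,255,60)); wh=((0,0,105),(179,60,255))
for n,r,z,nt,ns in(("spacer",dk,.014,(350,228),(286,301)),("disc",wh,.018,(316,190),(301,252)),("lift",wh,.046,(207.5,213.5),(221,184))):
    for d,p in((T,nt),(S,ns)):
        e,sz,_=blob(d,*r,p); print(n,np.round(e,1),sz,np.round(onplane(d,*e,z),4))
print("body",onplane(T,293.25,232.3,.041),"side pix of it",proj(S,onplane(T,293.25,232.3,.041)))
h=cv2.cvtColor(T["image"],cv2.COLOR_RGB2HSV)
# body: shape outline by hough circle on edges
g=cv2.resize(cv2.cvtColor(T["image"],cv2.COLOR_RGB2GRAY)[205:260,265:320],None,fx=6,fy=6,interpolation=cv2.INTER_CUBIC)
c=cv2.HoughCircles(g,cv2.HOUGH_GRADIENT,1,30,param1=80,param2=15,minRadius=50,maxRadius=66)
print(None if c is None else [(265+a/6-.4,205+b/6-.4,r/6) for a,b,r in c[0][:3]])
# jig plank
m=cv2.inRange(h,(5,140,40),(14,255,125)); cs,_=cv2.findContours(m,cv2.RETR_EXTERNAL,cv2.CHAIN_APPROX_NONE)
c=min((c for c in cs if cv2.contourArea(c)>300),key=lambda c:np.linalg.norm(c.mean((0,1))-(208,214)))
b=cv2.boxPoints(cv2.minAreaRect(c)); P=np.array([onplane(T,*q,.018)[:2] for q in b]); print("jig",P.mean(0),[ (np.linalg.norm(e).round(3),np.degrees(np.arctan2(e[1],e[0])).round(1)) for e in np.roll(P,-1,0)-P])
print("tool",R.from_rotvec(ctrl.get_obs()["tool_rot"]).as_matrix().round(3))
```

```text
spacer [349.5 227.2] (16.7, 17.4) [ 0.4899 -0.1967  0.014 ]
spacer [285.1 301.5] (21.3, 22.4) [ 0.4871 -0.2032  0.014 ]
disc [316.3 189.4] (17.2, 17.7) [ 0.6075 -0.0953  0.018 ]
disc [300.3 251.5] (15.2, 20.1) [ 0.6073 -0.0967  0.018 ]
lift [206.9 213.3] (15.2, 16.0) [0.5374 0.2392 0.046 ]
lift [222.9 182.1] (6.8, 9.0) [0.5484 0.2334 0.046 ]
body [ 0.47716323 -0.02065448  0.041     ] side pix of it [243.73884986 246.11790777]
None
jig [0.53763457 0.23908622] [(np.float64(0.118), np.float64(-76.0)), (np.float64(0.117), np.float64(-165.9)), (np.float64(0.118), np.float64(104.0)), (np.float64(0.117), np.float64(14.2))]
tool [[-0.945  0.328 -0.001]
 [ 0.328  0.945 -0.001]
 [ 0.    -0.001 -1.   ]]
```

```bash
cat >> h.py <<'E'
def to(P,yaw=None):
    o=ctrl.get_obs(); M=R.from_rotvec(o["tool_rot"]).as_matrix()
    y=np.degrees(np.arctan2(M[1,1],M[0,1])); dz=0 if yaw is None else (yaw-y+90)%180-90
    print("t",o["t"].round(2),"pos",np.round(o["tool_pos"],4),"yaw %.2f tilt %.4f"%(y,np.hypot(M[0,2],M[1,2])),"F",np.round(o["contact_force"],1),"open %.4f grip %.1f"%(o["opening"],o["grip_force"]))
    print("offset mm",np.round(M.T@(np.array(P)-o["tool_pos"])*1e3,1),"rot z",round(-np.radians(dz),4))
E
python3 -c "
from h import *
to([.4772,-.0207,.15],104.1)"
```

```text
Traceback (most recent call last):
  File "h.py", line 21, in to
    print("t",o["t"].round(2),"pos",np.round(o["tool_pos"],4),"yaw %.2f tilt %.4f"%(y,np.hypot(M[0,2],M[1,2])),"F",np.round(o["contact_force"],1),"open %.4f grip %.1f"%(o["opening"],o["grip_force"]))
              ^^^^^^^^^^^^
AttributeError: 'float' object has no attribute 'round'
```

```bash
sed -i 's/o\["t"\].round(2)/round(float(o["t"]),2)/' h.py
python3 -c "
from h import *
to([.4772,-.0207,.15],104.1)"
```

```text
t 0.2 pos [0.2046 0.5901 0.2305] yaw 70.87 tilt 0.0013 F [-0.  -0.  -0.7] open 0.0853 grip 0.0
offset mm [-457.7 -487.7   81.1] rot z -0.5799
```

```bash
python3 -m handwheel '[{"gripper":-1,"offset":[-40,-40,0],"rotation":[0,0,-0.15]},{"gripper":-1,"offset":[-80,-85,0],"rotation":[0,0,-0.3]},{"gripper":-1,"offset":[-120,-130,5],"rotation":[0,0,-0.45]},{"gripper":-1,"offset":[-160,-170,10],"rotation":[0,0,-0.58]},{"gripper":-1,"offset":[-200,-215,15],"rotation":[0,0,-0.58]},{"gripper":-1,"offset":[-240,-255,20],"rotation":[0,0,-0.58]},{"gripper":-1,"offset":[-280,-300,25],"rotation":[0,0,-0.58]},{"gripper":-1,"offset":[-320,-340,30],"rotation":[0,0,-0.58]}]'
python3 -c "
from h import *
to([.4772,-.0207,.13],104.1)"
```

```text
t: 1.2
tool_pos: [0.396, 0.1626, 0.2012]
tool_rot: [-0.386, 3.117, 0.0]
contact_force: [1.0, 1.1, 0.7]
opening: 0.0853
grip_force: 0.0
t 1.2 pos [0.396  0.1626 0.2012] yaw 104.10 tilt 0.0009 F [1.  1.1 0.7] open 0.0853 grip 0.0
offset mm [ -34.  -197.5   71.2] rot z 0.0001
```

```bash
python3 -m handwheel '[{"gripper":-1,"offset":[-8,-40,10],"rotation":[0,0,0]},{"gripper":-1,"offset":[-16,-90,30],"rotation":[0,0,0]},{"gripper":-1,"offset":[-24,-140,60],"rotation":[0,0,0]},{"gripper":-1,"offset":[-32,-180,90],"rotation":[0,0,0]},{"gripper":-1,"offset":[-34,-197.5,110],"rotation":[0,0,0]},{"gripper":-1,"offset":[-34,-197.5,121],"rotation":[0,0,0]},{"gripper":-1,"offset":[-34,-197.5,121],"rotation":[0,0,0]},{"gripper":-1,"offset":[-34,-197.5,121],"rotation":[0,0,0]}]'
python3 - <<'E'
from h import *
to([.4772,-.0207,-.003],104.1)
d=cam("side"); a=cv2.resize(d["image"][170:310,155:335,::-1],None,fx=4,fy=4,interpolation=cv2.INTER_CUBIC); cv2.imwrite("pics/c2.png",np.clip(a*1.5,0,255).astype(np.uint8))
print(proj(d,[.4772,-.0207,0]),proj(d,[.4772,-.0207,.041]))
E
```

```text
t: 2.2
tool_pos: [0.4772, -0.0181, 0.0813]
tool_rot: [-0.388, 3.116, -0.001]
contact_force: [-0.6, -0.5, 0.4]
opening: 0.0856
grip_force: 0.0
t 2.2 pos [ 0.4772 -0.0181  0.0813] yaw 104.18 tilt 0.0015 F [-0.6 -0.5  0.4] open 0.0856 grip 0.0
offset mm [ 0.8 -2.5 84.3] rot z 0.0015
[244.00192689 256.19885977] [243.75957032 246.12377336]
```

View pics/c2.png

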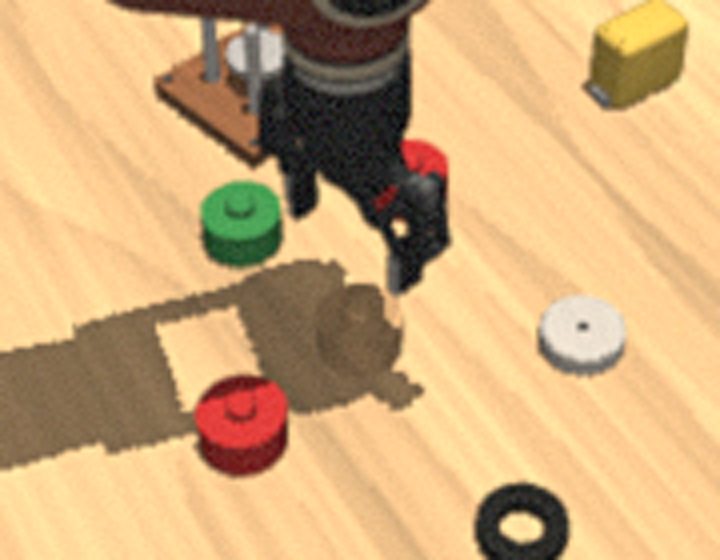

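The wooden body stands under the open gripper. Its spigot is near crop (360,300), px (245,245), against a predicted (243.8,246.1), so it is about 1 px off. I'll triangulate both views and descend.

Run:
```python
from h import *
T=cam("top");S=cam("side")
p,e=tri(T,(293.25,232.3),S,(244.9,245.2)); print(p,e)
to([p[0],p[1],-.003],104.1)
```

```text
[ 0.47865251 -0.02114651  0.04417021] 0.0031237057475937
t 2.35 pos [ 0.4774 -0.0184  0.0814] yaw 104.17 tilt 0.0021 F [-0.   0.7  0.4] open 0.0850 grip 0.0
offset mm [-0.3 -2.9 84.4] rot z 0.0012
```

```bash
python3 -m handwheel '[{"gripper":-1,"offset":[-0.5,-3,30],"rotation":[0,0,0]},{"gripper":-1,"offset":[-0.5,-3,55],"rotation":[0,0,0]},{"gripper":-1,"offset":[-0.5,-3,75],"rotation":[0,0,0]},{"gripper":-1,"offset":[-0.5,-3,84],"rotation":[0,0,0]},{"gripper":-1,"offset":[-0.5,-3,84],"rotation":[0,0,0]},{"gripper":0,"offset":[-0.5,-3,84],"rotation":[0,0,0]},{"gripper":1,"offset":[-0.5,-3,84],"rotation":[0,0,0]},{"gripper":1,"offset":[-0.5,-3,84],"rotation":[0,0,0]}]' 30
python3 -c "
from h import *
to([.5375,.239,.125],104.1)"
```

```text
t: 3.35
tool_pos: [0.4792, -0.0218, -0.0023]
tool_rot: [-0.385, 3.116, -0.001]
contact_force: [-0.1, 0.6, 5.9]
opening: 0.0567
grip_force: 32.5
t 3.35 pos [ 0.4792 -0.0218 -0.0023] yaw 104.11 tilt 0.0024 F [-0.1  0.6  5.9] open 0.0567 grip 32.5
offset mm [-120.4  238.6 -127.3] rot z 0.0001
```

```bash
python3 -m handwheel '[{"gripper":1,"offset":[0,0,-40],"rotation":[0,0,0]},{"gripper":1,"offset":[0,0,-90],"rotation":[0,0,0]},{"gripper":1,"offset":[-20,40,-127],"rotation":[0,0,0]},{"gripper":1,"offset":[-45,90,-127],"rotation":[0,0,0]},{"gripper":1,"offset":[-70,140,-127],"rotation":[0,0,0]},{"gripper":1,"offset":[-95,190,-127],"rotation":[0,0,0]},{"gripper":1,"offset":[-115,229,-127],"rotation":[0,0,0]},{"gripper":1,"offset":[-120.4,238.6,-127],"rotation":[0,0,0]}]'
python3 -m handwheel '[{"gripper":1,"offset":[0,0,0],"rotation":[0,0,0]},{"gripper":1,"offset":[0,0,0],"rotation":[0,0,0]},{"gripper":1,"offset":[0,0,0],"rotation":[0,0,0]},{"gripper":1,"offset":[0,0,0],"rotation":[0,0,0]},{"gripper":1,"offset":[0,0,0],"rotation":[0,0,0]},{"gripper":1,"offset":[0,0,0],"rotation":[0,0,0]},{"gripper":1,"offset":[0,0,0],"rotation":[0,0,0]},{"gripper":1,"offset":[0,0,0],"rotation":[0,0,0]}]'
python3 - <<'E'
from h import *
to([.5375,.239,.044],104.1)
o=[]
for n in("side","top"):
    d=cam(n); p=proj(d,[.5375,.239,.1]).astype(int); print(n,p)
    a=cv2.resize(d["image"][p[1]-40:p[1]+50,p[0]-50:p[0]+50,::-1],None,fx=4,fy=4,interpolation=cv2.INTER_CUBIC); o.append(np.clip(a*1.8,0,255).astype(np.uint8))
cv2.imwrite("pics/c3.png",np.hstack(o))
E
```

```text
t: 4.35
tool_pos: [0.5364, 0.2412, 0.1229]
tool_rot: [0.39, -3.117, 0.0]
contact_force: [0.1, -0.3, -1.4]
opening: 0.0569
grip_force: 32.8
t: 5.35
tool_pos: [0.5366, 0.2392, 0.1233]
tool_rot: [0.386, -3.118, -0.0]
contact_force: [0.4, 0.9, -0.7]
opening: 0.0567
grip_force: 32.8
t 5.35 pos [0.5366 0.2392 0.1233] yaw 104.11 tilt 0.0001 F [ 0.4  0.9 -0.7] open 0.0567 grip 32.8
offset mm [-0.8 -0.4 79.3] rot z 0.0002
side [217 168]
top [205 213]
```

View pics/c3.png

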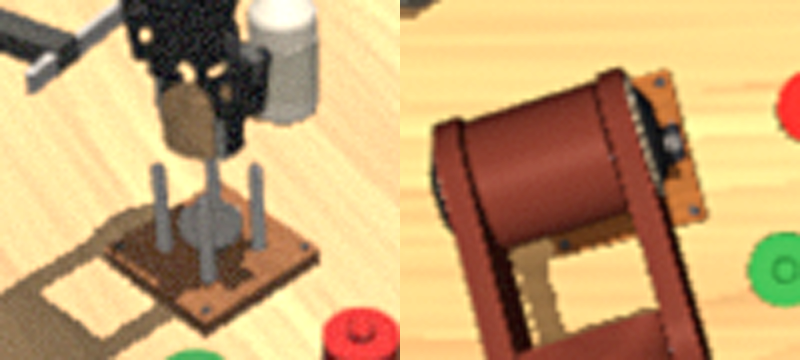

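The body hangs level over the posts. In the side crop the post tops are at (158,165) and (257,168). Their midpoint lies about 1.5 px to the right of the prediction, the same bias the body showed. I'll shift by about 2 mm and start the descent.

```bash
python3 -m handwheel '[{"gripper":1,"offset":[-2,-1,8],"rotation":[0,0,0]},{"gripper":1,"offset":[-2,-1,16],"rotation":[0,0,0]},{"gripper":1,"offset":[-2,-1,22],"rotation":[0,0,0]},{"gripper":1,"offset":[-2,-1,26],"rotation":[0,0,0]},{"gripper":1,"offset":[-2,-1,29],"rotation":[0,0,0]},{"gripper":1,"offset":[-2,-1,32],"rotation":[0,0,0]},{"gripper":1,"offset":[-2,-1,32],"rotation":[0,0,0]},{"gripper":1,"offset":[-2,-1,32],"rotation":[0,0,0]}]'
python3 -c "
from h import *
to([.539,.2383,.0445],104.1);print(ctrl.get_obs()['wrist_torque'])"
```

```text
t: 6.45
tool_pos: [0.539, 0.2387, 0.0915]
tool_rot: [-0.386, 3.117, 0.0]
contact_force: [-1.1, 0.3, -1.0]
opening: 0.057
grip_force: 32.8
t 6.45 pos [0.539  0.2387 0.0915] yaw 104.11 tilt 0.0004 F [-1.1  0.3 -1. ] open 0.0570 grip 32.8
offset mm [ 0.1 -0.4 47. ] rot z 0.0001
[-0.01474651 -0.01177475  0.00679025]
```

```bash
python3 -m handwheel '[{"gripper":1,"offset":[0,0,8],"rotation":[0,0,0]},{"gripper":1,"offset":[0,0,16],"rotation":[0,0,0]},{"gripper":1,"offset":[0,0,24],"rotation":[0,0,0]},{"gripper":1,"offset":[0,0,32],"rotation":[0,0,0]},{"gripper":1,"offset":[0,0,40],"rotation":[0,0,0]},{"gripper":1,"offset":[0,0,45],"rotation":[0,0,0]},{"gripper":1,"offset":[0,0,47.5],"rotation":[0,0,0]},{"gripper":1,"offset":[0,0,47.5],"rotation":[0,0,0]}]'
python3 -c "
from h import *
to([.539,.2383,.0445],104.1)"
```

```text
t: 7.45
tool_pos: [0.5391, 0.2387, 0.0441]
tool_rot: [-0.386, 3.117, 0.0]
contact_force: [0.7, -0.6, -1.5]
opening: 0.0571
grip_force: 32.8
t 7.45 pos [0.5391 0.2387 0.0441] yaw 104.11 tilt 0.0007 F [ 0.7 -0.6 -1.5] open 0.0571 grip 32.8
offset mm [ 0.2 -0.4 -0.4] rot z 0.0001
```

```bash
python3 -m handwheel '[{"gripper":1,"offset":[0,0,1],"rotation":[0,0,0]},{"gripper":-0.3,"offset":[0,0,1],"rotation":[0,0,0]},{"gripper":-0.6,"offset":[0,0,1],"rotation":[0,0,0]},{"gripper":-0.8,"offset":[0,0,1],"rotation":[0,0,0]},{"gripper":-0.8,"offset":[0,0,1],"rotation":[0,0,0]},{"gripper":-0.8,"offset":[0,0,-10],"rotation":[0,0,0]},{"gripper":-0.8,"offset":[0,0,-50],"rotation":[0,0,0]},{"gripper":-0.8,"offset":[0,0,-90],"rotation":[0,0,0]}]'
python3 -c "
from h import *
to([.4905,-.1975,.06],104.1)"
```

```text
t: 8.45
tool_pos: [0.5387, 0.2386, 0.1352]
tool_rot: [0.386, -3.118, 0.0]
contact_force: [-0.3, -0.0, 0.3]
opening: 0.0769
grip_force: 0.0
t 8.45 pos [0.5387 0.2386 0.1352] yaw 104.10 tilt 0.0003 F [-0.3 -0.   0.3] open 0.0769 grip 0.0
offset mm [ 152.9 -411.2   75.2] rot z 0.0
```

```bash
python3 -m handwheel '[{"gripper":-1,"offset":[15,-40,0],"rotation":[0,0,0]},{"gripper":-1,"offset":[36,-97,0],"rotation":[0,0,0]},{"gripper":-1,"offset":[57,-154,0],"rotation":[0,0,0]},{"gripper":-1,"offset":[78,-211,0],"rotation":[0,0,0]},{"gripper":-1,"offset":[99,-268,0],"rotation":[0,0,0]},{"gripper":-1,"offset":[120,-325,10],"rotation":[0,0,0]},{"gripper":-1,"offset":[141,-380,35],"rotation":[0,0,0]},{"gripper":-1,"offset":[152.9,-411,50],"rotation":[0,0,0]}]'
python3 - <<'E'
from h import *
S=cam("side");T=cam("top")
h=cv2.cvtColor(S["image"],cv2.COLOR_RGB2HSV); m=cv2.inRange(h,(0,0,0),(179,255,45))
p=proj(S,[.4905,-.1975,.014]); print("pred side",p)
o=[]
for d,P in((S,[.4905,-.1975,.014]),(T,[.539,.239,.08])):
    c=proj(d,P).astype(int); print(c)
    a=cv2.resize(d["image"][c[1]-45:c[1]+45,c[0]-50:c[0]+50,::-1],None,fx=4,fy=4,interpolation=cv2.INTER_CUBIC); o.append(np.clip(a*1.7,0,255).astype(np.uint8))
cv2.imwrite("pics/c4.png",np.hstack(o))
to([.4905,-.1975,-.004],104.1)
E
```

```text
t: 9.45
tool_pos: [0.4902, -0.1998, 0.0839]
tool_rot: [-0.382, 3.118, -0.001]
contact_force: [-0.5, -0.4, 0.3]
opening: 0.0854
grip_force: 0.0
pred side [284.95205519 299.16473494]
[284 299]
[205 212]
t 9.55 pos [ 0.4893 -0.1997  0.0827] yaw 103.85 tilt 0.0023 F [0.1 0.1 0. ] open 0.0855 grip 0.0
offset mm [-1.9  1.7 86.7] rot z -0.0043
```

View pics/c4.png

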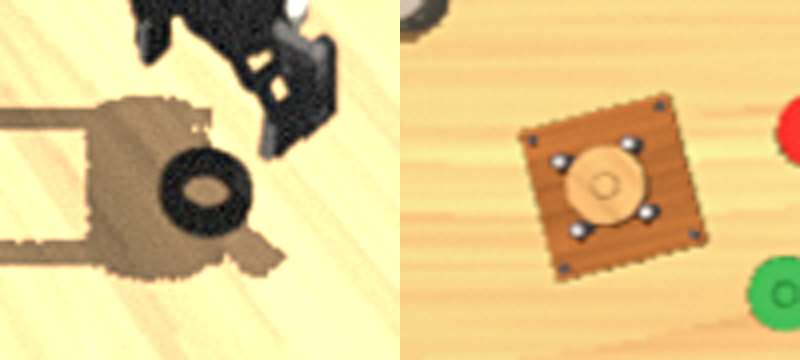

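The spacer lies between the open fingers, with its hole at side px (285.1,300.8). The body sits centred and upright between the four posts, with its spigot at top px (206.1,212.9).

Run:
```python
from h import *
S=cam("side");T=cam("top")
print("spigot",onplane(T,206.1,212.9,.087))
print(tri(T,(349.5,227.2),S,(285.1,300.6)),onplane(T,349.5,227.2,.014),onplane(S,285.1,300.6,.014))
to([.490,-.1985,-.004],104.1)
```

```text
spigot [0.53849774 0.23767548 0.087     ]
(array([ 0.49023423, -0.19794633,  0.00871714]), np.float64(0.0011789146407317208)) [ 0.48988109 -0.19660124  0.014     ] [ 0.48854745 -0.20104843  0.014     ]
t 9.65 pos [ 0.4907 -0.1975  0.0842] yaw 104.03 tilt 0.0004 F [-0.   0.8 -0. ] open 0.0854 grip 0.0
offset mm [ 1.  -0.9 88.2] rot z -0.0012
```

```bash
python3 -m handwheel '[{"gripper":-1,"offset":[0.7,0,30],"rotation":[0,0,0]},{"gripper":-1,"offset":[0.7,0,55],"rotation":[0,0,0]},{"gripper":-1,"offset":[0.7,0,75],"rotation":[0,0,0]},{"gripper":-1,"offset":[0.7,0,86],"rotation":[0,0,0]},{"gripper":-1,"offset":[0.7,0,86],"rotation":[0,0,0]},{"gripper":0,"offset":[0.7,0,86],"rotation":[0,0,0]},{"gripper":1,"offset":[0.7,0,86],"rotation":[0,0,0]},{"gripper":1,"offset":[0.7,0,86],"rotation":[0,0,0]}]' 30
python3 -c "
from h import *
to([.5388,.2385,.13],104.1)"
```

```text
t: 10.65
tool_pos: [0.4911, -0.1979, -0.0007]
tool_rot: [-0.385, 3.116, -0.002]
contact_force: [-0.5, 1.6, 5.1]
opening: 0.0556
grip_force: 32.4
t 10.65 pos [ 0.4911 -0.1979 -0.0007] yaw 104.10 tilt 0.0025 F [-0.5  1.6  5.1] open 0.0556 grip 32.4
offset mm [-152.8  411.5 -131. ] rot z -0.0001
```

```bash
python3 -m handwheel '[{"gripper":1,"offset":[0,0,-40],"rotation":[0,0,0]},{"gripper":1,"offset":[0,0,-90],"rotation":[0,0,0]},{"gripper":1,"offset":[-15,40,-131],"rotation":[0,0,0]},{"gripper":1,"offset":[-35,95,-131],"rotation":[0,0,0]},{"gripper":1,"offset":[-55,150,-131],"rotation":[0,0,0]},{"gripper":1,"offset":[-75,205,-131],"rotation":[0,0,0]},{"gripper":1,"offset":[-95,260,-131],"rotation":[0,0,0]},{"gripper":1,"offset":[-115,315,-131],"rotation":[0,0,0]}]'
python3 -m handwheel '[{"gripper":1,"offset":[-15,40,0],"rotation":[0,0,0]},{"gripper":1,"offset":[-30,80,0],"rotation":[0,0,0]},{"gripper":1,"offset":[-37.8,96.5,0],"rotation":[0,0,0]},{"gripper":1,"offset":[-37.8,96.5,0],"rotation":[0,0,0]},{"gripper":1,"offset":[-37.8,96.5,0],"rotation":[0,0,0]},{"gripper":1,"offset":[-37.8,96.5,0],"rotation":[0,0,0]},{"gripper":1,"offset":[-37.8,96.5,0],"rotation":[0,0,0]},{"gripper":1,"offset":[-37.8,96.5,0],"rotation":[0,0,0]}]'
python3 - <<'E'
from h import *
to([.5388,.2386,.0965],104.1)
d=cam("side"); c=proj(d,[.5388,.2386,.12]).astype(int)
a=cv2.resize(d["image"][c[1]-40:c[1]+50,c[0]-50:c[0]+50,::-1],None,fx=5,fy=5,interpolation=cv2.INTER_CUBIC); cv2.imwrite("pics/c5.png",np.clip(a*2.,0,255).astype(np.uint8)); print(c)
E
```

```text
t: 11.65
tool_pos: [0.5246, 0.1379, 0.1288]
tool_rot: [-0.386, 3.117, -0.0]
contact_force: [0.5, 0.5, 0.2]
opening: 0.0559
grip_force: 32.4
t: 12.65
tool_pos: [0.538, 0.2384, 0.1289]
tool_rot: [-0.385, 3.118, -0.0]
contact_force: [-0.3, 0.3, -0.0]
opening: 0.0557
grip_force: 32.4
t 12.65 pos [0.538  0.2384 0.1289] yaw 104.06 tilt 0.0001 F [-0.3  0.3 -0. ] open 0.0557 grip 32.4
offset mm [-0.8 -0.  32.4] rot z -0.0007
[218 163]
```

View pics/c5.png

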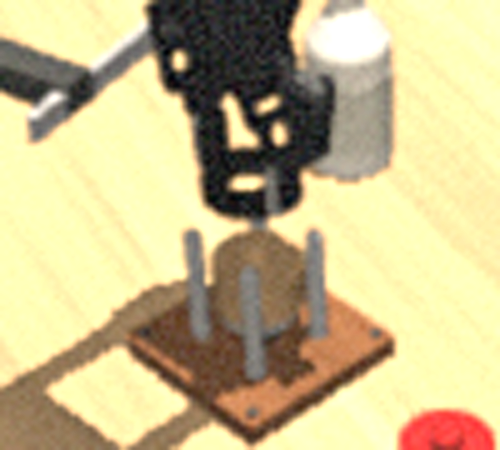

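The spacer hangs level, spanning crop x 202–300. Its centre at 251 compares with a post midpoint of 253, so it is aligned. I'll lower it to the lead-in.

```bash
python3 -m handwheel '[{"gripper":1,"offset":[-0.8,0,10],"rotation":[0,0,0]},{"gripper":1,"offset":[-0.8,0,20],"rotation":[0,0,0]},{"gripper":1,"offset":[-0.8,0,26],"rotation":[0,0,0]},{"gripper":1,"offset":[-0.8,0,30],"rotation":[0,0,0]},{"gripper":1,"offset":[-0.8,0,33],"rotation":[0,0,0]},{"gripper":1,"offset":[-0.8,0,36],"rotation":[0,0,0]},{"gripper":1,"offset":[-0.8,0,36],"rotation":[0,0,0]},{"gripper":1,"offset":[-0.8,0,36],"rotation":[0,0,0]}]'
python3 -c "
from h import *
to([.5388,.2386,.0778],104.1)"
```

```text
t: 13.7
tool_pos: [0.5389, 0.2392, 0.0931]
tool_rot: [-0.386, 3.117, 0.0]
contact_force: [-0.6, -0.1, -0.2]
opening: 0.0559
grip_force: 32.4
t 13.7 pos [0.5389 0.2392 0.0931] yaw 104.11 tilt 0.0005 F [-0.6 -0.1 -0.2] open 0.0559 grip 32.4
offset mm [ 0.2 -0.5 15.3] rot z 0.0002
```

```bash
python3 -m handwheel '[{"gripper":1,"offset":[0,0,5],"rotation":[0,0,0]},{"gripper":1,"offset":[0,0,10],"rotation":[0,0,0]},{"gripper":1,"offset":[0,0,13],"rotation":[0,0,0]},{"gripper":1,"offset":[0,0,15],"rotation":[0,0,0]},{"gripper":1,"offset":[0,0,16],"rotation":[0,0,0]},{"gripper":1,"offset":[0,0,16],"rotation":[0,0,0]},{"gripper":1,"offset":[0,0,16],"rotation":[0,0,0]},{"gripper":1,"offset":[0,0,16],"rotation":[0,0,0]}]'
python3 -m handwheel '[{"gripper":-0.1,"offset":[0,0,0],"rotation":[0,0,0]},{"gripper":-0.4,"offset":[0,0,0],"rotation":[0,0,0]},{"gripper":-0.6,"offset":[0,0,0],"rotation":[0,0,0]},{"gripper":-0.8,"offset":[0,0,0],"rotation":[0,0,0]},{"gripper":-0.8,"offset":[0,0,0],"rotation":[0,0,0]},{"gripper":-0.8,"offset":[0,0,-10],"rotation":[0,0,0]},{"gripper":-0.8,"offset":[0,0,-40],"rotation":[0,0,0]},{"gripper":-0.8,"offset":[0,0,-70],"rotation":[0,0,0]}]'
python3 -c "
from h import *
to([.6075,-.096,.08],104.1)"
```

```text
t: 14.7
tool_pos: [0.5389, 0.2392, 0.0772]
tool_rot: [-0.386, 3.117, 0.0]
contact_force: [-2.4, -1.7, 4.7]
opening: 0.0558
grip_force: 32.8
t: 15.7
tool_pos: [0.5387, 0.2391, 0.1481]
tool_rot: [-0.386, 3.118, 0.0]
contact_force: [0.6, 0.6, 0.6]
opening: 0.077
grip_force: 0.0
t 15.7 pos [0.5387 0.2391 0.1481] yaw 104.11 tilt 0.0001 F [0.6 0.6 0.6] open 0.0770 grip 0.0
offset mm [  14.9 -341.8   68.1] rot z 0.0001
```

```bash
python3 -m handwheel '[{"gripper":-1,"offset":[2,-40,0],"rotation":[0,0,0]},{"gripper":-1,"offset":[4,-95,0],"rotation":[0,0,0]},{"gripper":-1,"offset":[6,-150,0],"rotation":[0,0,0]},{"gripper":-1,"offset":[8,-205,0],"rotation":[0,0,0]},{"gripper":-1,"offset":[11,-260,10],"rotation":[0,0,0]},{"gripper":-1,"offset":[13,-310,35],"rotation":[0,0,0]},{"gripper":-1,"offset":[15,-341.5,55],"rotation":[0,0,0]},{"gripper":-1,"offset":[15,-341.5,65],"rotation":[0,0,0]}]'
python3 - <<'E'
from h import *
S=cam("side");T=cam("top"); o=[]
for d,P in((S,[.6075,-.0958,.018]),(T,[.539,.239,.09])):
    c=proj(d,P); print(c); c=c.astype(int)
    a=cv2.resize(d["image"][c[1]-45:c[1]+45,c[0]-50:c[0]+50,::-1],None,fx=4,fy=4,interpolation=cv2.INTER_CUBIC); o.append(np.clip(a*1.7,0,255).astype(np.uint8))
cv2.imwrite("pics/c6.png",np.hstack(o))
to([.6075,-.0958,-.001],104.1)
E
```

```text
t: 16.7
tool_pos: [0.6073, -0.0978, 0.0812]
tool_rot: [0.381, -3.118, -0.0]
contact_force: [-0.0, -0.1, -0.1]
opening: 0.0851
grip_force: 0.0
[300.18553854 251.21683434]
[205.54541579 212.72951172]
t 16.8 pos [ 0.6066 -0.0953  0.0808] yaw 104.08 tilt 0.0024 F [ 0.6  0.6 -0.5] open 0.0851 grip 0.0
offset mm [-0.9 -0.8 81.8] rot z -0.0004
```

View pics/c6.png

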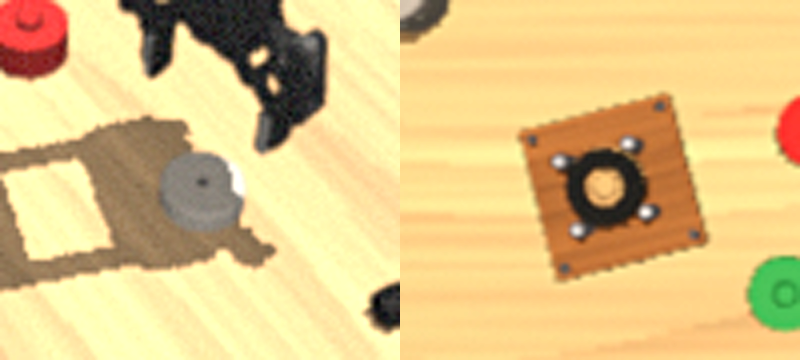

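The spacer sits centred over the spigot between the posts. The disc's mark is at side px (300.1,251.1), which matches the prediction, so I can grasp it.

```bash
python3 -m handwheel '[{"gripper":-1,"offset":[-0.9,-0.5,30],"rotation":[0,0,0]},{"gripper":-1,"offset":[-0.9,-0.5,55],"rotation":[0,0,0]},{"gripper":-1,"offset":[-0.9,-0.5,73],"rotation":[0,0,0]},{"gripper":-1,"offset":[-0.9,-0.5,82],"rotation":[0,0,0]},{"gripper":-1,"offset":[-0.9,-0.5,82],"rotation":[0,0,0]},{"gripper":0,"offset":[-0.9,-0.5,82],"rotation":[0,0,0]},{"gripper":1,"offset":[-0.9,-0.5,82],"rotation":[0,0,0]},{"gripper":1,"offset":[-0.9,-0.5,82],"rotation":[0,0,0]}]' 40
python3 -c "
from h import *
to([.5389,.239,.145],104.1)"
```

```text
t: 17.8
tool_pos: [0.6097, -0.0964, 0.0015]
tool_rot: [-0.385, 3.115, -0.002]
contact_force: [0.6, -0.4, 5.4]
opening: 0.0563
grip_force: 43.2
t 17.8 pos [ 0.6097 -0.0964  0.0015] yaw 104.10 tilt 0.0029 F [ 0.6 -0.4  5.4] open 0.0563 grip 43.2
offset mm [ -13.4  342.4 -144. ] rot z -0.0
```

```bash
python3 -m handwheel '[{"gripper":1,"offset":[0,0,-40],"rotation":[0,0,0]},{"gripper":1,"offset":[0,0,-90],"rotation":[0,0,0]},{"gripper":1,"offset":[-1,40,-130],"rotation":[0,0,0]},{"gripper":1,"offset":[-3,95,-142],"rotation":[0,0,0]},{"gripper":1,"offset":[-5,150,-142],"rotation":[0,0,0]},{"gripper":1,"offset":[-7,205,-142],"rotation":[0,0,0]},{"gripper":1,"offset":[-9,260,-142],"rotation":[0,0,0]},{"gripper":1,"offset":[-12,310,-142],"rotation":[0,0,0]}]'
python3 -m handwheel '[{"gripper":1,"offset":[-2,20,0],"rotation":[0,0,0]},{"gripper":1,"offset":[-3,32,0],"rotation":[0,0,0]},{"gripper":1,"offset":[-3,32,0],"rotation":[0,0,0]},{"gripper":1,"offset":[-3,32,0],"rotation":[0,0,0]},{"gripper":1,"offset":[-3,32,0],"rotation":[0,0,0]},{"gripper":1,"offset":[-3,32,0],"rotation":[0,0,0]},{"gripper":1,"offset":[-3,32,0],"rotation":[0,0,0]},{"gripper":1,"offset":[-3,32,0],"rotation":[0,0,0]}]'
python3 - <<'E'
from h import *
to([.5407,.2391,.0965],104.1)
d=cam("side"); c=proj(d,[.5388,.2386,.12]).astype(int)
a=cv2.resize(d["image"][c[1]-45:c[1]+45,c[0]-50:c[0]+50,::-1],None,fx=6,fy=6,interpolation=cv2.INTER_CUBIC); cv2.imwrite("pics/c7.png",np.clip(a*2.2,0,255).astype(np.uint8)); print(c)
E
```

```text
t: 18.8
tool_pos: [0.5433, 0.2092, 0.1413]
tool_rot: [0.386, -3.117, 0.0]
contact_force: [0.3, 0.1, -2.0]
opening: 0.0563
grip_force: 43.7
t: 19.8
tool_pos: [0.5396, 0.2392, 0.1418]
tool_rot: [-0.386, 3.118, -0.0]
contact_force: [-0.1, 0.2, -2.6]
opening: 0.0561
grip_force: 43.7
t 19.8 pos [0.5396 0.2392 0.1418] yaw 104.10 tilt 0.0001 F [-0.1  0.2 -2.6] open 0.0561 grip 43.7
offset mm [-1.  -0.4 45.3] rot z -0.0
[218 163]
```

View pics/c7.png

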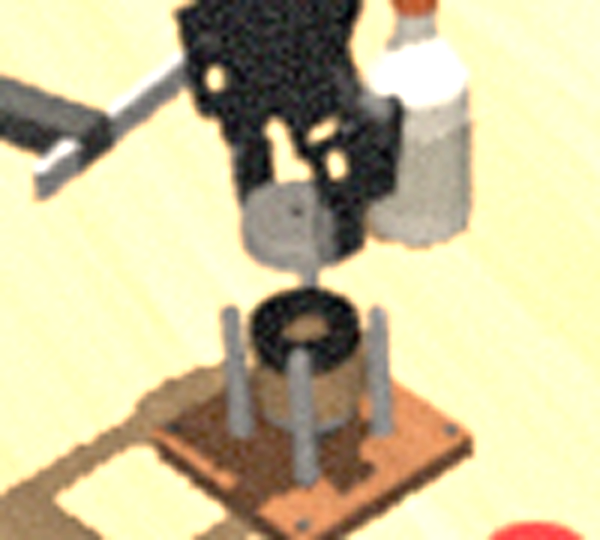

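The disc is level above the posts, mark at crop (297,210). The spacer ring is at (305,323). Along the leaning vertical this is consistent in x; I'll check the depth direction too.

Run:
```python
from h import *
S=cam("side")
for c,z in(((297,210),.158),((305,323),.092),((305,326),.092)): print(onplane(S,168+c[0]/6-.4,118+c[1]/6-.4,z).round(4))
to([.5403,.2389,.099],104.1)
```

```text
[0.5385 0.239  0.158 ]
[0.5364 0.2345 0.092 ]
[0.5353 0.2324 0.092 ]
t 19.9 pos [0.5396 0.2393 0.1418] yaw 104.11 tilt 0.0001 F [-0.2  0.2 -2.5] open 0.0561 grip 43.7
offset mm [-0.6 -0.6 42.8] rot z 0.0001
```

```bash
python3 -m handwheel '[{"gripper":1,"offset":[-0.6,-0.4,12],"rotation":[0,0,0]},{"gripper":1,"offset":[-0.6,-0.4,24],"rotation":[0,0,0]},{"gripper":1,"offset":[-0.6,-0.4,34],"rotation":[0,0,0]},{"gripper":1,"offset":[-0.6,-0.4,40],"rotation":[0,0,0]},{"gripper":1,"offset":[-0.6,-0.4,43],"rotation":[0,0,0]},{"gripper":1,"offset":[-0.6,-0.4,44.5],"rotation":[0,0,0]},{"gripper":1,"offset":[-0.6,-0.4,45.5],"rotation":[0,0,0]},{"gripper":1,"offset":[-0.6,-0.4,45.5],"rotation":[0,0,0]}]'
python3 -c "
from h import *
to([.5403,.2389,.0938],104.1)"
```

```text
t: 20.9
tool_pos: [0.5404, 0.2391, 0.0966]
tool_rot: [-0.386, 3.117, 0.0]
contact_force: [-0.9, 0.5, -2.2]
opening: 0.0561
grip_force: 43.7
t 20.9 pos [0.5404 0.2391 0.0966] yaw 104.11 tilt 0.0004 F [-0.9  0.5 -2.2] open 0.0561 grip 43.7
offset mm [ 0.2 -0.2  2.8] rot z 0.0001
```

```bash
python3 -m handwheel '[{"gripper":1,"offset":[0,0,1],"rotation":[0,0,0]},{"gripper":1,"offset":[0,0,2],"rotation":[0,0,0]},{"gripper":1,"offset":[0,0,3],"rotation":[0,0,0]},{"gripper":1,"offset":[0,0,3.2],"rotation":[0,0,0]},{"gripper":1,"offset":[0,0,3.2],"rotation":[0,0,0]},{"gripper":1,"offset":[0,0,3.2],"rotation":[0,0,0]},{"gripper":1,"offset":[0,0,3.2],"rotation":[0,0,0]},{"gripper":1,"offset":[0,0,3.2],"rotation":[0,0,0]}]'
```

```text
t: 21.9
tool_pos: [0.5405, 0.2392, 0.0934]
tool_rot: [-0.386, 3.117, 0.0]
contact_force: [-2.0, 0.7, 2.6]
opening: 0.0559
grip_force: 44.0
```

```bash
python3 -m handwheel '[{"gripper":-0.1,"offset":[0,0,0],"rotation":[0,0,0]},{"gripper":-0.4,"offset":[0,0,0],"rotation":[0,0,0]},{"gripper":-0.6,"offset":[0,0,0],"rotation":[0,0,0]},{"gripper":-0.8,"offset":[0,0,0],"rotation":[0,0,0]},{"gripper":-0.8,"offset":[0,0,0],"rotation":[0,0,0]},{"gripper":-0.8,"offset":[0,0,-10],"rotation":[0,0,0]},{"gripper":-0.8,"offset":[0,0,-40],"rotation":[0,0,0]},{"gripper":-0.8,"offset":[0,0,-60],"rotation":[0,0,0]}]'
python3 -m handwheel '[{"gripper":1,"offset":[1.3,0,0],"rotation":[0,0,0]},{"gripper":1,"offset":[1.3,0,0],"rotation":[0,0,0]},{"gripper":1,"offset":[1.3,0,0],"rotation":[0,0,0]},{"gripper":1,"offset":[1.3,0,0],"rotation":[0,0,0]},{"gripper":1,"offset":[1.3,0,0],"rotation":[0,0,0]},{"gripper":1,"offset":[1.3,0,0],"rotation":[0,0,0]},{"gripper":1,"offset":[1.3,0,0],"rotation":[0,0,0]},{"gripper":1,"offset":[1.3,0,0],"rotation":[0,0,0]}]' 40
python3 - <<'E'
from h import *
to([.539,.239,.1],104.1)
d=cam("side"); c=proj(d,[.5388,.2386,.11]).astype(int)
a=cv2.resize(d["image"][c[1]-45:c[1]+45,c[0]-50:c[0]+50,::-1],None,fx=6,fy=6,interpolation=cv2.INTER_CUBIC); cv2.imwrite("pics/c8.png",np.clip(a*2.2,0,255).astype(np.uint8)); print(c)
E
```

```text
t: 22.9
tool_pos: [0.541, 0.2393, 0.1554]
tool_rot: [-0.385, 3.115, 0.001]
contact_force: [-0.1, 0.5, -0.1]
opening: 0.0768
grip_force: 0.0
t: 23.9
tool_pos: [0.539, 0.2388, 0.1532]
tool_rot: [-0.386, 3.118, 0.0]
contact_force: [-0.7, 0.4, 1.3]
opening: 0.0002
grip_force: 0.0
t 23.9 pos [0.539  0.2388 0.1532] yaw 104.10 tilt 0.0001 F [-0.7  0.4  1.3] open 0.0002 grip 0.0
offset mm [-0.   0.2 53.2] rot z 0.0001
[218 165]
```

View pics/c8.png

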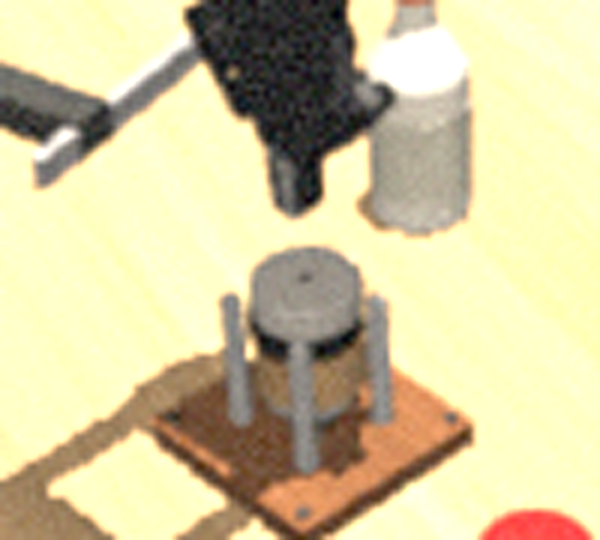

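Body, spacer and disc are stacked level between the posts, with the disc mark at crop (305,277) and the shut fingers directly above. Now I press.

```bash
python3 -m handwheel '[{"gripper":1,"offset":[0,0,10],"rotation":[0,0,0]},{"gripper":1,"offset":[0,0,20],"rotation":[0,0,0]},{"gripper":1,"offset":[0,0,30],"rotation":[0,0,0]},{"gripper":1,"offset":[0,0,36],"rotation":[0,0,0]},{"gripper":1,"offset":[0,0,40],"rotation":[0,0,0]},{"gripper":1,"offset":[0,0,43],"rotation":[0,0,0]},{"gripper":1,"offset":[0,0,46],"rotation":[0,0,0]},{"gripper":1,"offset":[0,0,46],"rotation":[0,0,0]}]'
python3 -c "
from h import *
to([.539,.239,.1],104.1)"
```

```text
t: 24.95
tool_pos: [0.5393, 0.2389, 0.1078]
tool_rot: [-0.386, 3.117, 0.0]
contact_force: [-2.2, -1.5, 3.2]
opening: 0.0
grip_force: 2.1
t 24.95 pos [0.5393 0.2389 0.1078] yaw 104.11 tilt 0.0006 F [-2.2 -1.5  3.2] open 0.0000 grip 2.1
offset mm [0.3 0.2 7.8] rot z 0.0002
```

```bash
python3 -m handwheel '[{"gripper":1,"offset":[0,0,1.5],"rotation":[0,0,0]},{"gripper":1,"offset":[0,0,3],"rotation":[0,0,0]},{"gripper":1,"offset":[0,0,4.5],"rotation":[0,0,0]},{"gripper":1,"offset":[0,0,6],"rotation":[0,0,0]},{"gripper":1,"offset":[0,0,7],"rotation":[0,0,0]},{"gripper":1,"offset":[0,0,8],"rotation":[0,0,0]},{"gripper":1,"offset":[0,0,8],"rotation":[0,0,0]},{"gripper":1,"offset":[0,0,8],"rotation":[0,0,0]}]'
python3 - <<'E'
from h import *
to([.539,.239,.1],104.1)
d=cam("side"); c=proj(d,[.5388,.2386,.1]).astype(int)
a=cv2.resize(d["image"][c[1]-40:c[1]+35,c[0]-50:c[0]+50,::-1],None,fx=8,fy=8,interpolation=cv2.INTER_CUBIC); cv2.imwrite("pics/c9.png",np.clip(a*2.2,0,255).astype(np.uint8)); print(c)
F=[]
for i in range(6): ctrl.get_image("side"); F.append(ctrl.get_obs()["contact_force"])
print(np.mean(F,0).round(2))
E
```

```text
t: 25.95
tool_pos: [0.5396, 0.239, 0.1009]
tool_rot: [-0.386, 3.117, 0.0]
contact_force: [-4.4, -1.0, 10.2]
opening: 0.0004
grip_force: 4.8
t 25.95 pos [0.5396 0.239  0.1009] yaw 104.11 tilt 0.0012 F [-4.4 -1.  10.2] open 0.0004 grip 4.8
offset mm [0.6 0.2 0.9] rot z 0.0002
[218 168]
[-3.83 -1.    9.77]
```

View pics/c9.png

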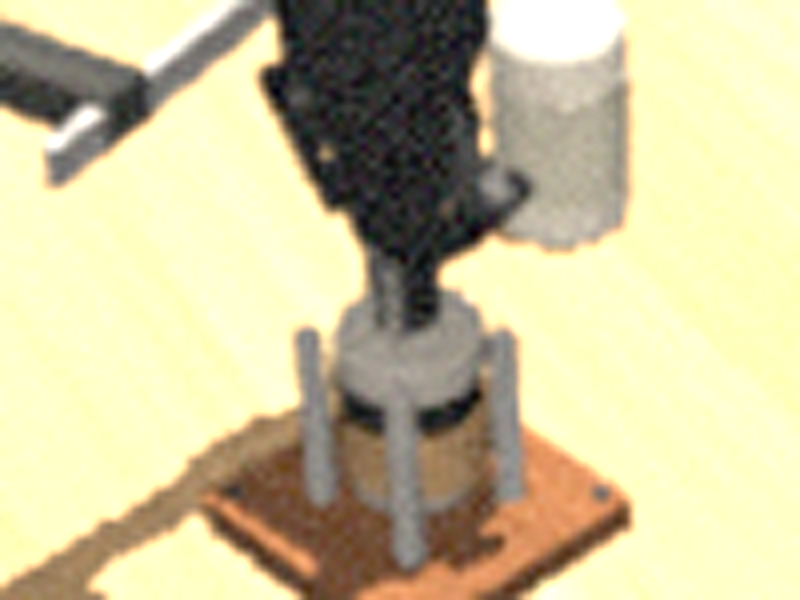

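The disc is level and nearly flush with the posts. TCP height suggests 9 mm of travel, and the force suggests about 8 mm. I'll go 1.3 mm further and hold.

```bash
python3 -m handwheel '[{"gripper":1,"offset":[0,0,0.7],"rotation":[0,0,0]},{"gripper":1,"offset":[0,0,1.3],"rotation":[0,0,0]},{"gripper":1,"offset":[0,0,1.3],"rotation":[0,0,0]},{"gripper":1,"offset":[0,0,1.3],"rotation":[0,0,0]},{"gripper":1,"offset":[0,0,1.3],"rotation":[0,0,0]},{"gripper":1,"offset":[0,0,1.3],"rotation":[0,0,0]},{"gripper":1,"offset":[0,0,1.3],"rotation":[0,0,0]},{"gripper":1,"offset":[0,0,1.3],"rotation":[0,0,0]}]'
for i in 1 2 3; do python3 -m handwheel '[{"gripper":1,"offset":[0,0,0],"rotation":[0,0,0]},{"gripper":1,"offset":[0,0,0],"rotation":[0,0,0]},{"gripper":1,"offset":[0,0,0],"rotation":[0,0,0]},{"gripper":1,"offset":[0,0,0],"rotation":[0,0,0]},{"gripper":1,"offset":[0,0,0],"rotation":[0,0,0]},{"gripper":1,"offset":[0,0,0],"rotation":[0,0,0]},{"gripper":1,"offset":[0,0,0],"rotation":[0,0,0]},{"gripper":1,"offset":[0,0,0],"rotation":[0,0,0]}]' | grep -E "tool_pos|contact"; done
```

```text
t: 27.3
tool_pos: [0.5396, 0.239, 0.0999]
tool_rot: [-0.386, 3.116, 0.0]
contact_force: [-4.2, -1.6, 10.2]
opening: -0.0001
grip_force: 5.2
tool_pos: [0.5396, 0.239, 0.0999]
contact_force: [-4.5, -1.3, 10.7]
tool_pos: [0.5396, 0.239, 0.0998]
contact_force: [-4.0, -1.8, 10.7]
tool_pos: [0.5396, 0.239, 0.0999]
contact_force: [-5.7, -2.8, 11.0]
```

```bash
python3 -c "
from station import ctrl
print(ctrl.finish_job())"
```

```text
the job is handed in; nothing more can be done
None
```

I stacked the body, spacer and disc level in the jig and pressed the disc flush with the post tops, with the tool tip at 99.9 mm against 100 mm and about 11 N of push. I held it there for more than 3 s and handed it in at about 30 s while still pressing; no verdict came back.

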